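Bring the wheel's valve to the top and set the brake

TASK

The hand-cart wheel in the bench wheel stand needs its valve serviced. With the fingertips push its spokes, one after another, to turn the wheel until the valve stem is at the very top, straight above the axle; let go, and then push the brake lever down as far as it goes so that the wheel is held there. Push gently, do not press on the valve stem, and leave the things lying round the stand where they are.

Things in the scene. Friction and masses are not known exactly. Their poses are not given: they have to be found in the camera images.
- stand: Grey steel wheel stand, fixed. Origin on the bench under the wheel's middle; z up, x along the axle away from the robot, y to the left. Base plate 150 (x) by 200 by 10 mm, with an arm to y = +240 mm for the brake post (26 mm square, y = +207, 196 high). Two uprights 32 mm wide, 6 thick, at x = -50 and +50, rise to 18 mm above the axle; the axle end reaches x = -73 mm.
- axle_centre (a point): Middle of the wheel, on the axle, 185 mm above the bench; axes as the stand's. The wheel faces the robot (-x). Tyre: 298 mm across, 41 mm wide, so its side is at x = -20 mm. The alloy wheel in it: rim of inner radius 94 mm, 29 mm wide; hub flange of radius 25 mm out to x = -37 mm, boss of radius 16 mm to x = -44 mm.
- wheel_angle (a joint): Angle of the wheel, rad: 0 or a whole turn (6.283) = valve at the very top, straight above the axle; grows clockwise as the robot sees it (top moving to the right, -y). Starts between 2.0 and 4.28. It turns both ways without end, against a steady drag of 0.12 N m (2 N at mid-spoke), and stays where it is left.
- wheel: Tyre and alloy wheel: five straight spokes 13 mm wide, 14 thick, 72 degrees apart, open between (60 mm clear at 62 mm from the axle). The valve is in the middle of one window: spokes at 36, 108, 180 degrees either side of it. Spokes are dished to the robot: faces at x = -27 and -13 mm, 60 mm from the axle; -33 and -18, 35 mm from it. Origin: wheel's middle; x along the axle, z to the valve.
- valve: Brass valve stem with black rubber foot, 9 mm thick (foot 18), 36 mm long, set in the rim (it gives a little sideways) and pointing inward at the axle, in the wheel's middle plane (x = 0). Origin at its foot on the rim, 94 mm from the axle; its free end is 58 mm from the axle. Its z points outward, from the axle through the valve: straight up when the valve is at the very top.
- brake_angle (a joint): Brake lever, rad: 0 = off (handle 0.21 rad above level), 0.42 = end of travel, on; grows as the handle is pushed down; starts between 0 and 0.06. Its rubber shoe meets the tyre at about 0.38. Stiff pivot: 4 to 8 N on the pad move it, and it stays where it is left. Pivot parallel to the axle at x = 0, y = +168, z = 220 mm in the stand's axes.
- brake: The brake lever: steel bar (18 mm wide, 7 thick) with the rubber pad at its left end and the shoe below the pivot. Origin on its pivot.
- brake_pad (a point): Middle of the top of the lever's black rubber pad (36 mm in x by 44 mm), 92 mm left of the pivot. Off: about 246 mm above the bench; it goes down by about 38 mm, hardly sideways, until on.
- adjustable_wrench: Adjustable wrench, 50x215x13 mm, lying loose in front of the stand, to the left. Origin: middle of its underside. Leave alone.
- hex_nut: Large hexagon nut, 46x52x24 mm, lying loose in front of the stand. Origin: middle of its underside. Leave alone.
- tape_roll: Roll of yellow tape, 80 mm across, 25 mm high, lying loose right of the stand. Origin: middle of its underside. Leave alone.
- glue_bottle: Squeeze bottle, 35x50x124 mm, standing loose left of the stand near the brake. Origin: middle of its underside. Leave alone.

How it is judged:
By the outcome, as a careful person would: the job done as asked, in the order asked, and still so for the second after the job is handed in, with the robot touching nothing.
It also fails if it takes over 72 s, if anything falls off the work surface, if the arm or the gripper's body presses on something with over 40 N, if the wrist force passes 120 N, or if a joint passes its speed limit or range.

ROBOT

A 7-joint arm with a two-finger parallel gripper is mounted at the origin on a cart in front of the work surface, level with it; the furniture and walls round the work are solid. World frame = base frame: x ahead of the robot, y to its left, z up, the work surface at z = 0. Lengths are in m, angles in rad, forces in N, time in s.
With the tool pointing down it reaches from about 0.4 to 0.85 m from the base axis. Payload 10.4 kg.
Tool frame: the origin (TCP) lies on the centre line of the jaws, within the pads' length; the fingertips stand 17 mm ahead of it and the grasp point (between the pads) lies 2 mm behind it; z points along the fingers, y is the line along which they close (so a half turn about z gives the same grasp; the last joint's range is limited). The gripper opens to 85 mm and grips with 20 to 120 N. Pads are 22 mm wide; open, the fingers measure 114 mm over their backs; the gripper's body (76 mm by 85 mm) begins 54 mm behind the grasp point. The pads swing forward as they close: fully open they stand 13 mm farther back than shut.
Start: joints at [-1.331, 0.332, -0.065, 1.46, 0.022, 1.35, -0.088], TCP at [0.162, 0.604, 0.248] pointing down, gripper open.
Joint ranges: [-2.6, 2.6], [-0.5, 2.12], [-1.47, 1.34], [0.16, 2.42], [-1.27, 4.41], [0.06, 2.06], [-2.6, 2.6]. Speed limits (rad/s): [2.22, 2.22, 2.79, 2.79, 3.14, 3.14, 3.14].

INTERFACE

Orientations are given as a unit quaternion [x, y, z, w].
In Python, from workcell import sensors, imaging, order, spotter gives the robot as it stands. The module is installed in compiled form; this text tells all that it offers.
- The arm moves only by the shell command python3 -m inch 'ROWS' [FORCE]. ROWS is JSON, a list that holds one entry, the list of rows, each a list of 7 numbers: the shift along the tool's x, y, z in m, then the turn, a rotation vector about the tool's x, y, z in rad, then the closure, from -1 (fully open) to 1 (shut). In form: [[[x, y, z, ax, ay, az, hand], ...]]. A call has 1 to 10 rows; each row is the pose to reach, as a shift and turn from the pose commanded when the call began, along the tool's axes at that moment; what a row does not reach only later rows make up. A row lasts 1/10 s, in which the tool goes at most 50 mm and 8.59 degrees, less where a joint would pass 70% of its speed; a pose out of reach is approached as far as the arm can. A call with a gripper value outside its range is refused whole. The fingers move at their own pace and stop on an object; FORCE is the grip in N (left out, the last holds). Time passes only in rows, so rows that repeat a pose let the fingers close. It gives the time, the measured TCP pose, the force, the opening and the grip force at its end, in the units of the state.
- sensors.get_obs(): the state, without advancing time (a new reading comes with each control period).
- imaging.camera(name): name is "scene" or "top" or "wrist"; returns the picture (384x512x3 uint8, blue, green, red); there is no depth.
- imaging.calibration(name): a dict with "mtx" (3x3 intrinsics, pixels), "R" (3x3) and "t" (3): a world point X has camera coordinates R X + t; the wrist camera has in their place "tool_from_camera" (4x4, takes a point from camera to tool coordinates, whose origin is the TCP and whose axes are the flange's). Camera axes: x right, y down, z forward; pixel columns grow to the right and rows downward; lengths in m; the calibration is good to about 2 mm. A picture is of the moment at which its call begins: read the wrist's pose just before it. calibration takes no time and is no camera call.
- order.hand_in(): hands the job in; it is judged then, once.
Trained networks look in the newest picture that a camera, given by its name, has taken for a name from the list of things; names that differ only in an ending like _2 or _b are one class to them, and where a whole thing is asked for, a point or a joint stands for the part that bears it (a point fixed in the world has none). Each returns a list of dicts, best first, with "conf" (0 to 1); they miss things now and then, are a little off and sometimes report something else, mostly with a low value. They report only what shows in the picture. A call takes as long as a camera call.
- spotter.look_for(label, camera): "pixel" ([column, row] in pixels, amid what is visible of it).
The state is a dict: "clock": time; "joint_pos": joint angles; "joint_velocities": joint speeds; "tau": joint torques, N m; "position": TCP position; "ee_rot": TCP orientation; "ft_force": force on the tool from outside, world axes, zero at the start; "torque": the same for the moment, N m; "grip_width": opening from 0.0 (shut) to 1.0 (fully open); "grasp_force": force on a finger pad.
Only numpy, scipy, OpenCV 4.12 (cv2) and the standard library are available. Lean on these libraries where they do the work, as an engineer would, in place of code of your own. Each camera call takes 0.05 s, during which the arm holds its last target. There are 200 camera calls.

## Working session

There is one attempt and no reset: what is moved stays moved. The work goes in short steps, Python scripts to look and compute and a shell command to move; the robot and the scene stay as the last step left them, time stands still between calls to the robot, and variables do not carry over. Pictures are saved under pics/ and viewed, at most 10 in all, crops included, and the job is handed in when it is done.

```bash
mkdir -p pics
python3 - <<'E'
from workcell import sensors, imaging, spotter
import cv2,numpy as np
o=sensors.get_obs();print(o['clock'],o['position'],o['ee_rot'],o['ft_force'],o['grip_width'])
ims=[]
for c in("scene","top"):
    im=imaging.camera(c);ims.append(im);k=imaging.calibration(c)
    print(c,np.round(k['mtx'],1).tolist(),np.round(k['R'],4).tolist(),np.round(k['t'],4).tolist())
    for l in("valve","axle_centre","brake_pad","wheel","stand","hex_nut","adjustable_wrench","tape_roll","glue_bottle"):
        print(l,[(np.round(d['pixel']).tolist(),round(d['conf'],2)) for d in spotter.look_for(l,c)[:2]])
    cv2.imwrite(f"pics/{c}0.png",cv2.resize(im,(800,600),interpolation=cv2.INTER_CUBIC))
print(imaging.calibration("wrist"))
E
```

```text
0.0 [0.16226791 0.60316963 0.24749372] [ 1.31017048e-01  9.91379826e-01 -7.54528474e-04 -6.44481230e-05] [ 0.33487974  0.91019855 -0.03815941] 0.9985295132085231
scene [[392.3, 0.0, 257.8], [0.0, 392.3, 195.1], [0.0, 0.0, 1.0]] [[0.4815, -0.8764, 0.0079], [-0.6831, -0.3809, -0.6232], [0.5492, 0.2947, -0.782]] [-0.2034, 0.4688, 0.9433]
valve []
axle_centre [([274.0, 199.0], 0.81)]
brake_pad [([214.0, 155.0], 0.7)]
wheel [([286.0, 193.0], 0.82), ([214.0, 246.0], 0.25)]
stand [([277.0, 200.0], 0.79)]
hex_nut [([274.0, 273.0], 0.7), ([220.0, 154.0], 0.56)]
adjustable_wrench [([210.0, 245.0], 0.74), ([328.0, 262.0], 0.6)]
tape_roll [([332.0, 262.0], 0.75)]
glue_bottle [([190.0, 194.0], 0.53)]
top [[427.7, 0.0, 251.9], [0.0, 427.7, 184.8], [0.0, 0.0, 1.0]] [[-0.0109, -0.9999, 0.0042], [-0.8445, 0.0069, -0.5355], [0.5355, -0.0094, -0.8445]] [0.0595, 0.5337, 1.159]
valve []
axle_centre [([266.0, 191.0], 0.9)]
brake_pad [([201.0, 171.0], 0.9), ([292.0, 245.0], 0.18)]
wheel [([282.0, 178.0], 0.92)]
stand [([266.0, 189.0], 0.7)]
hex_nut [([293.0, 245.0], 0.61)]
adjustable_wrench [([325.0, 223.0], 0.41)]
tape_roll [([325.0, 221.0], 0.59)]
glue_bottle [([179.0, 211.0], 0.66)]
{'mtx': array([[311.66073489,   0.        , 257.01913364],
       [  0.        , 311.66073489, 196.24951786],
       [  0.        ,   0.        ,   1.        ]]), 'tool_from_camera': array([[-2.43212961e-04, -9.59109629e-01, -2.83034732e-01,
         7.14663752e-02],
       [ 9.99999950e-01, -1.75827953e-04, -2.63482384e-04,
         1.75524507e-05],
       [ 2.02943074e-04, -2.83034782e-01,  9.59109624e-01,
        -1.25941137e-01],
       [ 0.00000000e+00,  0.00000000e+00,  0.00000000e+00,
         1.00000000e+00]])}
```

View pics/scene0.png

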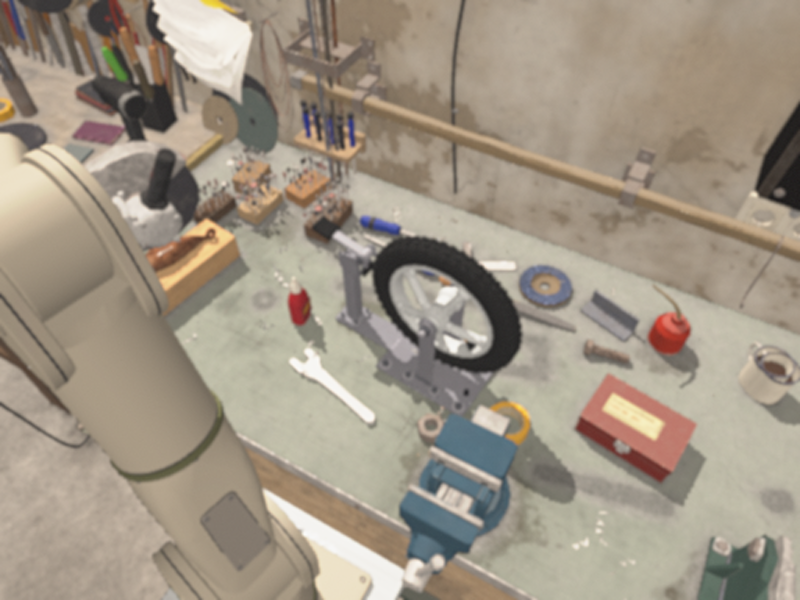

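View pics/top0.png

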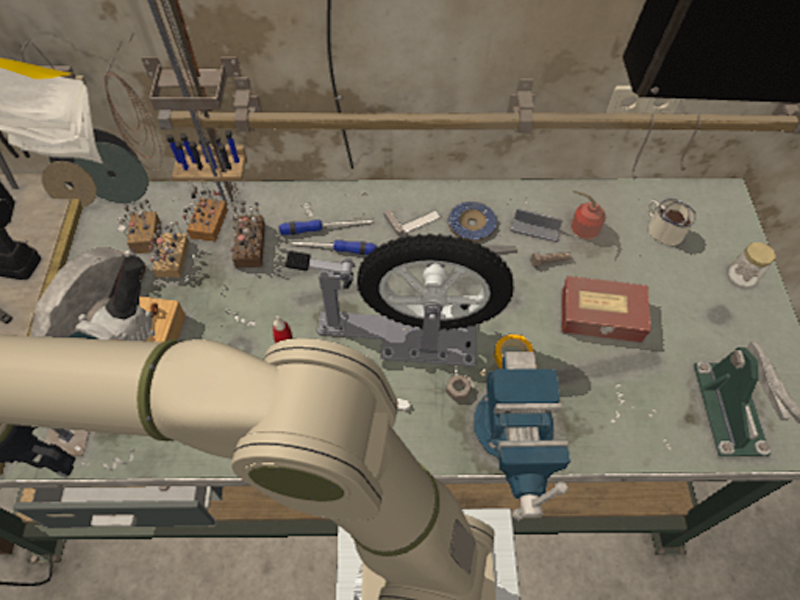

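The scene and top views show the wheel (scene crop centre ~ (286,193), top ~ (282,178)), the brake pad to its left, and a vise at front right. I'll zoom in and triangulate.

```bash
cat > h.py <<'E'
from workcell import sensors, imaging, spotter
import cv2,numpy as np
def P(c):
    k=imaging.calibration(c)
    return np.array(k['mtx']),np.array(k['R']),np.array(k['t'])
def ray(c,px):
    K,R,t=P(c); d=R.T@np.linalg.inv(K)@[px[0],px[1],1]; return -R.T@t,d/np.linalg.norm(d)
def atz(c,px,z):
    o,d=ray(c,px); return o+d*(z-o[2])/d[2]
def tri(a,b):
    A=np.zeros((3,3));v=np.zeros(3)
    for c,p in((('scene'),a),('top',b)):
        o,d=ray(c,p);M=np.eye(3)-np.outer(d,d);A+=M;v+=M@o
    return np.linalg.solve(A,v)
def proj(c,X):
    K,R,t=P(c);q=(np.atleast_2d(X)@R.T+t)@K.T;return q[:,:2]/q[:,2:]
E
python3 - <<'E'
from h import *
for n,a,b in(("wheel",(286,193),(282,178)),("pad",(214,155),(201,171)),("nut",(274,273),(293,245)),("tape",(332,262),(325,222)),("glue",(190,194),(179,211)),("axle",(274,199),(266,191))):
    X=tri(a,b);print(n,X.round(3),(proj('top',X)[0]-b).round(1))
s=cv2.imread("pics/scene0.png");t=cv2.imread("pics/top0.png")
s=imaging.camera("scene");t=imaging.camera("top");cv2.imwrite("pics/s.png",s);cv2.imwrite("pics/t.png",t)
a=cv2.resize(s[140:280,190:350],(525,459),interpolation=cv2.INTER_CUBIC)
A=cv2.resize(s[140:270,225:345],(400,433),interpolation=cv2.INTER_CUBIC);B=cv2.resize(t[140:270,215:335],(400,433),interpolation=cv2.INTER_CUBIC)
cv2.imwrite("pics/z.png",np.hstack([A,B]))
E
```

```text
wheel [ 0.516 -0.033  0.217] [-0.1  0.4]
pad [0.533 0.204 0.229] [-0.1  0.8]
nut [ 0.388 -0.074  0.023] [-0.1  1.3]
tape [ 0.514 -0.199 -0.031] [ 0.8 -3.5]
glue [0.503 0.293 0.036] [-0.2  1.9]
axle [0.526 0.01  0.144] [ 0.5 -2.1]
```

View pics/z.png

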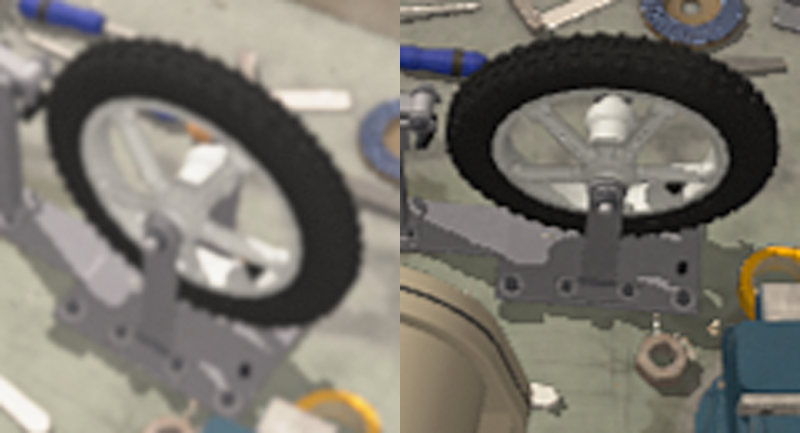

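The wheel shows spokes at roughly ±36°, ±108° and down; a dark spot in the lower-right window (top crop (672,188)) might be the valve foot. Next: fit the wheel pose from the tyre silhouette and rectify the wheel plane.

```bash
cat > fit.py <<'E'
from h import *
from scipy.optimize import minimize
def W(p,r,a,x): # a clockwise from top; returns world
    l=np.stack([x+0*a,-r*np.sin(a),r*np.cos(a)+0.185],-1)
    c,s=np.cos(p[2]),np.sin(p[2]);return l@np.array([[c,-s,0],[s,c,0],[0,0,1]]).T+[p[0],p[1],0]
A=np.linspace(0,2*np.pi,73)
if __name__=="__main__":
    ms={}
    for c,f,b in(("scene","s",(225,345,140,250)),("top","t",(222,338,142,216))):
        im=cv2.imread(f"pics/{f}.png");m=(im.max(2)<70).astype(np.uint8);q=np.zeros_like(m);q[b[2]:b[3],b[0]:b[1]]=m[b[2]:b[3],b[0]:b[1]]
        q=cv2.morphologyEx(q,cv2.MORPH_CLOSE,np.ones((3,3)))
        n,l,st,_=cv2.connectedComponentsWithStats(q);q=(l==1+st[1:,4].argmax()).astype(np.uint8);ms[c]=q;print(c,q.sum(),cv2.boundingRect(q))
    def cost(p):
        e=0
        for c in ms:
            z=np.zeros(ms[c].shape,np.uint8)
            o=np.vstack([proj(c,W(p,r,A,x)) for r,x in((.149,-.008),(.149,.008),(.140,-.0205),(.140,.0205))])
            cv2.fillConvexPoly(z,cv2.convexHull((o*16).astype(np.int32)),255,cv2.LINE_AA,4)
            y=np.zeros_like(z);cv2.fillConvexPoly(y,(proj(c,W(p,p[3],A,-.0175))*16).astype(np.int32),255,cv2.LINE_AA,4)
            z=z*(1-y/255.);e+=np.abs(z/255-ms[c]).sum()
        return e
    r=min((minimize(cost,[.52,-.02+d,w,.104],method='Nelder-Mead',options=dict(initial_simplex=np.array([.52,-.02+d,w,.104])+np.vstack([np.zeros(4),np.diag([.02,.02,.1,.01])]),maxiter=400)) for d in(0,-.02) for w in(-.2,0,.2)),key=lambda r:r.fun)
    print(r.x.round(4),r.fun);np.save("p.npy",r.x);p=r.x
    out=[]
    N=360;u,v=np.meshgrid(np.arange(N),np.arange(N));Y=(N/2-u)/N*.22;Z=(N/2-v)/N*.22
    for c,f in(("scene","s"),("top","t")):
        im=cv2.imread(f"pics/{f}.png");a=np.arctan2(-Y,Z).ravel();rr=np.hypot(Y,Z).ravel()
        q=proj(c,W(p,rr,a,-.02)).reshape(N,N,2).astype(np.float32);out.append(cv2.remap(im,q[...,0],q[...,1],cv2.INTER_CUBIC))
    cv2.imwrite("pics/rect.png",np.hstack(out))
E
python3 fit.py
python3 - <<'E'
from h import *
for n,c,px,z in(("glue","scene",(190,194),.05),("glue","top",(179,211),.05),("nut","scene",(274,273),.012),("tape","scene",(332,262),.02),("wrench","scene",(212,246),.006)): print(n,atz(c,px,z).round(3))
E
```

```text
scene 2743 (232, 152, 101, 86)
top 2669 (222, 150, 107, 62)
glue [0.488 0.284 0.05 ]
glue [0.502 0.29  0.05 ]
nut [ 0.388 -0.072  0.012]
tape [ 0.498 -0.205  0.02 ]
wrench [0.38  0.135 0.006]Traceback (most recent call last):
  File "fit.py", line 22, in <module>
    r=min((minimize(cost,[.52,-.02+d,w,.104],method='Nelder-Mead',options=dict(initial_simplex=np.array([.52,-.02+d,w,.104])+np.vstack([np.zeros(4),np.diag([.02,.02,.1,.01])]),maxiter=400)) for d in(0,-.02) for w in(-.2,0,.2)),key=lambda r:r.fun)
  File "fit.py", line 22, in <genexpr>
    r=min((minimize(cost,[.52,-.02+d,w,.104],method='Nelder-Mead',options=dict(initial_simplex=np.array([.52,-.02+d,w,.104])+np.vstack([np.zeros(4),np.diag([.02,.02,.1,.01])]),maxiter=400)) for d in(0,-.02) for w in(-.2,0,.2)),key=lambda r:r.fun)
           ~~~~~~~~^^^^^^^^^^^^^^^^^^^^^^^^^^^^^^^^^^^^^^^^^^^^^^^^^^^^^^^^^^^^^^^^^^^^^^^^^^^^^^^^^^^^^^^^^^^^^^^^^^^^^^^^^^^^^^^^^^^^^^^^^^^^^^^^^^^^^^^^^^^^^^^^^^^^^^^^^^^^^^^^^^^^^^^^^^
    res = _minimize_neldermead(fun, x0, args, callback, bounds=bounds,
                               **options)
    fxr = func(xr)
    fx = function(np.copy(x), *(wrapper_args + args))
  File "fit.py", line 17, in cost
    o=np.vstack([proj(c,W(p,r,A,x)) for r,x in((.149,-.008),(.149,.008),(.140,-.0205),(.140,.0205))])
                 ~~~~^^^^^^^^^^^^^^
  File "h.py", line 16, in proj
    K,R,t=P(c);q=(np.atleast_2d(X)@R.T+t)@K.T;return q[:,:2]/q[:,2:]
          ~^^^
  File "h.py", line 4, in P
    k=imaging.calibration(c)
ValueError: time passes only in moves, steps and waits
```

```bash
sed -i 's/^def P(c):/import functools\n@functools.cache\ndef P(c):/' h.py; sed -i 's/(222,338,142,216)/(228,335,142,216)/' fit.py; python3 fit.py
```

```text
scene 2743 (232, 152, 101, 86)
top 2663 (228, 150, 101, 62)
[ 0.5259 -0.0227 -0.1157  0.1057] 1315.549019607843
```

View pics/rect.png

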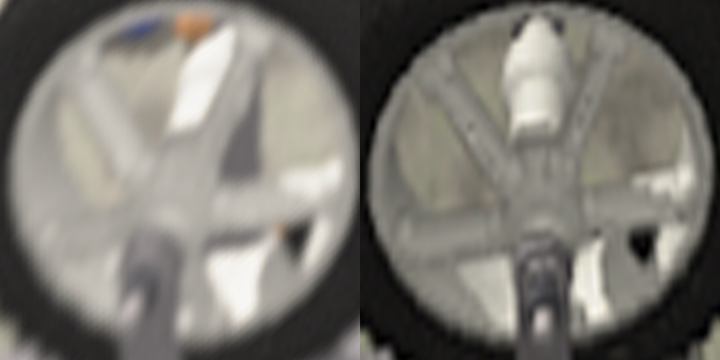

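The rectified view shows spokes near −45/+28/±100° and a small brass spot in the lower-right window at (278,230), so the valve is probably around 130–145°. I'll confirm this with the wrist camera, and write a move-planning helper.

```bash
cat > plan.py <<'E'
from h import *
from scipy.spatial.transform import Rotation as Ro
import sys
def Rt(tilt,yaw):  # tool pointing along yaw heading, tilt rad below level, camera below
    z=np.array([np.cos(tilt)*np.cos(yaw),np.cos(tilt)*np.sin(yaw),-np.sin(tilt)]);y=np.array([-np.sin(yaw),np.cos(yaw),0])
    return Ro.from_matrix(np.stack([np.cross(y,z),y,z],1))
def to(pos,R,o=None):
    o=o or sensors.get_obs();C=Ro.from_quat(o['ee_rot'])
    return (C.inv().apply(np.array(pos)-o['position'])).round(4),(C.inv()*R).as_rotvec().round(4)
E
python3 - <<'E'
from plan import *
print("pad",tri((208,146),(190,168)).round(3))
o=sensors.get_obs();print(o['clock'])
print(to((.30,.33,.40),Ro.from_quat(o['ee_rot'])))
d=to((.30,.33,.40),Rt(np.pi/2,.3));print(d, Rt(np.pi/2,0).as_matrix().round(2).tolist())
print(to((.36,-.02,.36),Rt(np.radians(50),-.1)))
E
```

```text
pad [0.547 0.235 0.234]
1.1
(array([-0.204 , -0.2284, -0.1517]), array([0., 0., 0.]))
(array([-0.204 , -0.2284, -0.1517]), array([ 1.000e-04,  0.000e+00, -5.628e-01])) [[-1.0, 0.0, 0.0], [0.0, 1.0, 0.0], [-0.0, 0.0, -1.0]]
(array([-0.3528, -0.5508, -0.1117]), array([-0.0567, -0.6966, -0.1562]))
```

```bash
python3 -m inch '[[[-0.204,-0.228,-0.152,0,0,0,1],[-0.204,-0.228,-0.152,0,0,0,1],[-0.204,-0.228,-0.152,0,0,0,1],[-0.204,-0.228,-0.152,0,0,0,1],[-0.204,-0.228,-0.152,0,0,0,1],[-0.204,-0.228,-0.152,0,0,0,1],[-0.204,-0.228,-0.152,0,0,0,1],[-0.353,-0.551,-0.112,-0.057,-0.697,-0.156,1],[-0.353,-0.551,-0.112,-0.057,-0.697,-0.156,1],[-0.353,-0.551,-0.112,-0.057,-0.697,-0.156,1]]]'; python3 -c "
from plan import *
print(to((.36,-.02,.36),Rt(np.radians(50),-.1)));o=sensors.get_obs();print(np.round(o['joint_pos'],2))"
```

```text
clock: 2.1
position: [0.3243, 0.1878, 0.3847]
ee_rot: [0.078, 0.974, -0.009, 0.213]
ft_force: [0.8, -0.9, 0.7]
grip_width: 0.0
grasp_force: 0.0
(array([-0.0527, -0.2001,  0.0477]), array([-0.0166, -0.2672, -0.0574]))
[-0.9  -0.49 -0.06  2.01  0.35  1.42  0.44]
```

```bash
python3 -m inch '[[[-0.053,-0.2,0.048,-0.017,-0.267,-0.057,1],[-0.053,-0.2,0.048,-0.017,-0.267,-0.057,1],[-0.053,-0.2,0.048,-0.017,-0.267,-0.057,1],[-0.053,-0.2,0.048,-0.017,-0.267,-0.057,1],[-0.053,-0.2,0.048,-0.017,-0.267,-0.057,1],[-0.053,-0.2,0.048,-0.017,-0.267,-0.057,1],[-0.053,-0.2,0.048,-0.017,-0.267,-0.057,1]]]'
python3 - <<'E'
from plan import *
o=sensors.get_obs();print(np.round(o['joint_pos'],2))
im=imaging.camera("wrist");cv2.imwrite("pics/w1.png",im)
for l in("valve","wheel","hex_nut"):print(l,[(np.round(d['pixel']).tolist(),round(d['conf'],2)) for d in spotter.look_for(l,"wrist")[:2]])
E
```

```text
clock: 2.8
position: [0.3471, 0.0775, 0.2798]
ee_rot: [-0.053, 0.894, -0.253, 0.365]
ft_force: [0.9, -0.5, 0.0]
grip_width: -0.004
grasp_force: 0.0
[-0.66 -0.5  -0.43  2.42  0.76  1.3   0.4 ]
valve []
wheel [([219.0, 202.0], 0.82)]
hex_nut [([257.0, 11.0], 0.66)]
```

View pics/w1.png

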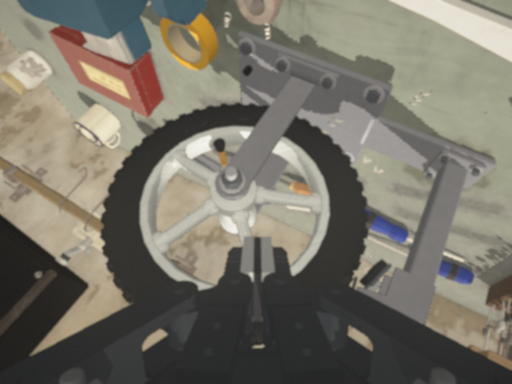

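The wrist view (upside down) shows the valve clearly: black foot at (218,146), brass stem toward (224,160); axle end at (232,176). It lies at the bottom, slightly to the robot's right.

```bash
cat >> plan.py <<'E'
def wray(px,o):
    k=imaging.calibration("wrist");T=np.array(k['tool_from_camera']);C=Ro.from_quat(o['ee_rot'])
    d=T[:3,:3]@np.linalg.inv(k['mtx'])@[px[0],px[1],1]
    return C.apply(T[:3,3])+o['position'],C.apply(d)
def wproj(X,o):
    k=imaging.calibration("wrist");T=np.linalg.inv(np.array(k['tool_from_camera']));C=Ro.from_quat(o['ee_rot'])
    q=(C.inv().apply(np.atleast_2d(X)-o['position'])@T[:3,:3].T+T[:3,3])@np.array(k['mtx']).T;return q[:,:2]/q[:,2:]
def onplane(px,o,p,xl):
    s,d=wray(px,o);c,sn=np.cos(p[2]),np.sin(p[2]);n=np.array([c,sn,0])
    X=s+d*((xl-(s-[p[0],p[1],0])@n)/(d@n));v=X-[p[0],p[1],.185]
    return xl,v@[-sn,c,0],v[2]
E
python3 - <<'E'
from plan import *
o=sensors.get_obs();p=np.load("p.npy");print(p)
s,d=wray((232,175),o);print("axle end",(s+d*(.185-s[2])/d[2]).round(4))
for yaw,x,y in((p[2],p[0],p[1]),(-.09,.526,-.023)):
    q=[x,y,yaw]
    print("axle end exp",(np.array([x,y])-.073*np.array([np.cos(yaw),np.sin(yaw)])).round(4))
    for n,px,xl in(("foot",(218,146),0),("stem",(224,160),0),("axle",(232,176),-.073),("sp",(160,245),-.022),("spR",(318,205),-.022),("spB",(254,282),-.022)):
        v=onplane(px,o,q,xl);print(n,np.round(v,3),"r",np.hypot(v[1],v[2]).round(4),"cw deg",np.degrees(np.arctan2(-v[1],v[2])).round(1)%360)
E
```

```text
[ 0.52590521 -0.02271048 -0.11574827  0.10573883]
axle end [ 0.4563 -0.0188  0.185 ]
axle end exp [ 0.4534 -0.0143]
foot [ 0.    -0.069 -0.062] r 0.0932 cw deg 132.0
stem [ 0.    -0.051 -0.048] r 0.0698 cw deg 133.2
axle [-0.073 -0.002  0.003] r 0.0035 cw deg 41.8
sp [-0.022 -0.043  0.085] r 0.0948 cw deg 26.8
spR [-0.022  0.08  -0.037] r 0.0878 cw deg 245.4
spB [-0.022  0.06   0.07 ] r 0.092 cw deg 319.5
axle end exp [ 0.4533 -0.0164]
foot [ 0.    -0.07  -0.064] r 0.0945 cw deg 132.3
stem [ 0.    -0.051 -0.049] r 0.0706 cw deg 133.5
axle [-0.073 -0.     0.003] r 0.0025 cw deg 5.3
sp [-0.022 -0.042  0.084] r 0.0945 cw deg 26.7
spR [-0.022  0.081 -0.036] r 0.0882 cw deg 246.2
spB [-0.022  0.061  0.07 ] r 0.0928 cw deg 319.1
```

```bash
cat >> plan.py <<'E'
p=np.array([.527,-.0245,-.1])
def Wp(xl,r,a): 
    a=np.radians(a);l=np.array([xl,-r*np.sin(a),.185+r*np.cos(a)]);c,s=np.cos(p[2]),np.sin(p[2])
    return np.array([p[0]+c*l[0]-s*l[1],p[1]+s*l[0]+c*l[1],l[2]])
def tip(xl,r,a,tilt,o=None):
    R=Rt(np.radians(tilt),p[2]);return to(Wp(xl,r,a)-R.apply([0,0,.017]),R,o)
def now(): # fingertip in stand axes
    o=sensors.get_obs();C=Ro.from_quat(o['ee_rot']);v=o['position']+C.apply([0,0,.017])-[p[0],p[1],.185];c,s=np.cos(p[2]),np.sin(p[2])
    x,y,z=v[0]*c+v[1]*s,-v[0]*s+v[1]*c,v[2];zt=C.apply([0,0,1])
    print("tip x %.4f y %.4f z %.4f  r %.4f ang %.1f tilt %.1f"%(x,y,z,np.hypot(y,z),np.degrees(np.arctan2(-y,z)),np.degrees(-np.arcsin(zt[2]))),"F",np.round(o['ft_force'],1),"j",np.round(o['joint_pos'],2),"t",o['clock'])
E
python3 -c "
from plan import *
now()
print(tip(-.10,.062,55,40));print(tip(-.10,.062,55,50))"
```

```text
tip x -0.1767 y 0.0756 z 0.0845  r 0.1133 ang -41.8 tilt 37.3 F [ 0.3  0.1 -0.2] j [-0.66 -0.5  -0.42  2.42  0.76  1.3   0.39] t 3.0
(array([ 0.0227, -0.0909,  0.1296]), array([-0.3513, -0.0709,  0.372 ]))
(array([ 0.02  , -0.0919,  0.1299]), array([-0.3825,  0.0998,  0.3401]))
```

```bash
python3 -m inch '[[[0.023,-0.091,0.13,-0.351,-0.071,0.372,1],[0.023,-0.091,0.13,-0.351,-0.071,0.372,1],[0.023,-0.091,0.13,-0.351,-0.071,0.372,1],[0.023,-0.091,0.13,-0.351,-0.071,0.372,1],[0.023,-0.091,0.13,-0.351,-0.071,0.372,1],[0.023,-0.091,0.13,-0.351,-0.071,0.372,1],[0.023,-0.091,0.13,-0.351,-0.071,0.372,1]]]'
python3 - <<'E'
from plan import *
now();print(tip(-.10,.062,55,40))
E
```

```text
clock: 3.7
position: [0.4699, -0.0174, 0.2423]
ee_rot: [0.032, 0.928, -0.031, 0.371]
ft_force: [-0.3, 1.5, -1.3]
grip_width: 0.002
grasp_force: 0.0
tip x -0.0458 y 0.0011 z 0.0450  r 0.0450 ang -1.5 tilt 46.3 F [-0.3  1.5 -1.3] j [ 0.31 -0.5  -0.4   2.42 -0.05  0.44  1.42] t 3.7
(array([ 0.0494, -0.0508, -0.0298]), array([-0.0113, -0.1101,  0.0369]))
```

Run:
```python
from plan import *
print(tip(-.05,.062,52,55))
```

```text
(array([ 0.007 , -0.05  ,  0.0029]), array([-0.016 ,  0.1516,  0.0351]))
```

```bash
python3 -m inch '[[[0.007,-0.05,0.003,-0.016,0.152,0.035,1],[0.007,-0.05,0.003,-0.016,0.152,0.035,1],[0.007,-0.05,0.003,-0.016,0.152,0.035,1],[0.007,-0.05,0.003,-0.016,0.152,0.035,1],[0.007,-0.05,0.003,-0.016,0.152,0.035,1]]]'
python3 - <<'E'
from plan import *
now();print(tip(-.05,.062,52,55));print(tip(-.01,.062,52,55))
E
```

```text
clock: 4.2
position: [0.4624, -0.0651, 0.2366]
ee_rot: [0.045, 0.953, -0.016, 0.3]
ft_force: [0.7, 0.5, -0.4]
grip_width: 0.003
grasp_force: 0.0
tip x -0.0505 y -0.0468 z 0.0376  r 0.0601 ang 51.2 tilt 55.1 F [ 0.7  0.5 -0.4] j [ 0.25 -0.41 -0.19  2.33 -0.08  0.61  1.57] t 4.2
(array([-0.0007, -0.002 , -0.0001]), array([-0.0007, -0.0012,  0.005 ]))
(array([-0.0335, -0.0022,  0.0228]), array([-0.0007, -0.0012,  0.005 ]))
```

Run:
```python
from plan import *
print(tip(-.03,.060,53,45));print(tip(-.014,.060,53,45))
```

```text
(array([-0.013 , -0.0011,  0.0133]), array([-0.0003, -0.1757,  0.005 ]))
(array([-0.0261, -0.0012,  0.0224]), array([-0.0003, -0.1757,  0.005 ]))
```

```bash
python3 -m inch '[[[-0.013,-0.001,0.013,0,-0.1,0.005,1],[-0.013,-0.001,0.013,0,-0.176,0.005,1],[-0.026,-0.001,0.022,0,-0.176,0.005,1],[-0.026,-0.001,0.022,0,-0.176,0.005,1],[-0.026,-0.001,0.022,0,-0.176,0.005,1]]]'
python3 - <<'E'
from plan import *
now()
o=sensors.get_obs()
for a in(35,15,-5,-25,-45,-50): print(a,*[q.tolist() for q in tip(-.014,.060,a,45)])
im=imaging.camera("wrist");cv2.imwrite("pics/w2.png",im)
print([(np.round(d['pixel']).tolist(),round(d['conf'],2)) for d in spotter.look_for("valve","wrist")[:2]])
E
```

```text
clock: 4.7
position: [0.4956, -0.0705, 0.2332]
ee_rot: [0.047, 0.923, -0.019, 0.381]
ft_force: [0.1, -1.2, -2.2]
grip_width: 0.0
grasp_force: 0.7
tip x -0.0146 y -0.0489 z 0.0362  r 0.0608 ang 53.5 tilt 45.1 F [ 0.1 -1.2 -2.2] j [ 0.41 -0.4  -0.33  2.4  -0.27  0.35  1.74] t 4.7
35 [-0.0096, 0.0145, -0.0088] [-0.0013, -0.0016, -0.0012]
15 [-0.0158, 0.0334, -0.015] [-0.0013, -0.0016, -0.0012]
-5 [-0.017, 0.0541, -0.0163] [-0.0013, -0.0016, -0.0012]
-25 [-0.0132, 0.0743, -0.0125] [-0.0013, -0.0016, -0.0012]
-45 [-0.0047, 0.0913, -0.0041] [-0.0013, -0.0016, -0.0012]
-50 [-0.002, 0.0949, -0.0014] [-0.0013, -0.0016, -0.0012]
[([242.0, 129.0], 0.6), ([95.0, 10.0], 0.52)]
```

View pics/w2.png

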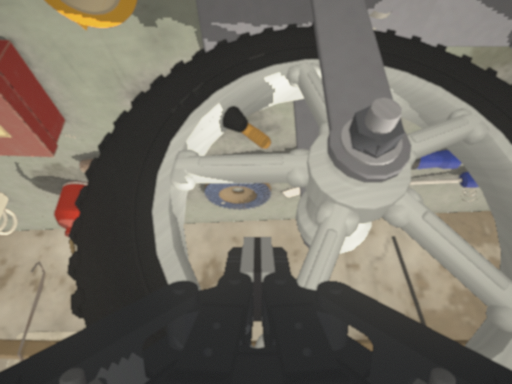

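Finger is inside the window between the 25° and 97° spokes; valve foot (235,118) is safely in the next window. Now push along the arc.

```bash
cat >> plan.py <<'E'
def arc(a0,a1,n=10,xl=-.014,r=.060,tilt=45):
    for a in np.linspace(a0,a1,n+1)[1:]:
        s,w=tip(xl,r,a,tilt);print([*s.round(3).tolist(),*w.round(3).tolist(),1],end=',')
    print()
E
python3 -c "
from plan import *
arc(53,8)"
```

```text
[-0.003, 0.004, -0.002, -0.001, -0.001, -0.001, 1],[-0.005, 0.007, -0.004, -0.001, -0.001, -0.001, 1],[-0.007, 0.011, -0.007, -0.001, -0.001, -0.001, 1],[-0.009, 0.014, -0.009, -0.001, -0.001, -0.001, 1],[-0.011, 0.018, -0.01, -0.001, -0.001, -0.001, 1],[-0.013, 0.022, -0.012, -0.001, -0.001, -0.001, 1],[-0.014, 0.027, -0.013, -0.001, -0.001, -0.001, 1],[-0.015, 0.031, -0.014, -0.001, -0.001, -0.001, 1],[-0.016, 0.036, -0.015, -0.001, -0.001, -0.001, 1],[-0.016, 0.04, -0.016, -0.001, -0.001, -0.001, 1],
```

```bash
python3 -m inch '[[[-0.003,0.004,-0.002,0,0,0,1],[-0.005,0.007,-0.004,0,0,0,1],[-0.007,0.011,-0.007,0,0,0,1],[-0.009,0.014,-0.009,0,0,0,1],[-0.011,0.018,-0.01,0,0,0,1],[-0.013,0.022,-0.012,0,0,0,1],[-0.014,0.027,-0.013,0,0,0,1],[-0.015,0.031,-0.014,0,0,0,1],[-0.016,0.036,-0.015,0,0,0,1],[-0.016,0.04,-0.016,0,0,0,1]]]'; python3 -c "
from plan import *
now();arc(8,-37)"
```

```text
clock: 5.8
position: [0.5004, -0.0311, 0.2567]
ee_rot: [0.048, 0.923, -0.02, 0.382]
ft_force: [1.3, -2.7, -0.4]
grip_width: -0.002
grasp_force: 1.1
tip x -0.0138 y -0.0092 z 0.0596  r 0.0604 ang 8.8 tilt 45.0 F [ 1.3 -2.7 -0.4] j [ 0.47 -0.44 -0.48  2.35 -0.23  0.41  1.6 ] t 5.8
[0.0, 0.006, -0.0, -0.002, 0.001, -0.002, 1],[-0.0, 0.01, -0.0, -0.002, 0.001, -0.002, 1],[0.0, 0.015, -0.0, -0.002, 0.001, -0.002, 1],[0.001, 0.02, 0.0, -0.002, 0.001, -0.002, 1],[0.001, 0.024, 0.001, -0.002, 0.001, -0.002, 1],[0.002, 0.029, 0.002, -0.002, 0.001, -0.002, 1],[0.004, 0.033, 0.003, -0.002, 0.001, -0.002, 1],[0.005, 0.037, 0.004, -0.002, 0.001, -0.002, 1],[0.007, 0.041, 0.006, -0.002, 0.001, -0.002, 1],[0.009, 0.045, 0.008, -0.002, 0.001, -0.002, 1],
```

Pushing with about 2.7 N sideways, as expected.

```bash
python3 -m inch '[[[0,0.006,0,-0.002,0.001,-0.002,1],[0,0.01,0,-0.002,0.001,-0.002,1],[0,0.015,0,-0.002,0.001,-0.002,1],[0.001,0.02,0,-0.002,0.001,-0.002,1],[0.001,0.024,0.001,-0.002,0.001,-0.002,1],[0.002,0.029,0.002,-0.002,0.001,-0.002,1],[0.004,0.033,0.003,-0.002,0.001,-0.002,1],[0.005,0.037,0.004,-0.002,0.001,-0.002,1],[0.007,0.041,0.006,-0.002,0.001,-0.002,1],[0.009,0.045,0.008,-0.002,0.001,-0.002,1]]]'
python3 - <<'E'
from plan import *
now();arc(-37,-57,5)
im=imaging.camera("wrist");cv2.imwrite("pics/w3.png",im);o=sensors.get_obs()
for d in spotter.look_for("valve","wrist")[:3]:
    v=onplane(d['pixel'],o,p,0);print(np.round(d['pixel']),d['conf'],"r",np.hypot(v[1],v[2]).round(4),"deg",np.degrees(np.arctan2(-v[1],v[2])).round(1))
E
```

```text
clock: 6.8
position: [0.5042, 0.0136, 0.2442]
ee_rot: [0.046, 0.923, -0.019, 0.382]
ft_force: [-0.2, -3.3, 0.8]
grip_width: -0.003
grasp_force: 1.2
tip x -0.0145 y 0.0357 z 0.0471  r 0.0591 ang -37.1 tilt 45.0 F [-0.2 -3.3  0.8] j [ 0.55 -0.44 -0.67  2.35 -0.2   0.38  1.44] t 6.8
[0.001, 0.004, 0.002, 0.0, -0.001, -0.0, 1],[0.003, 0.007, 0.004, 0.0, -0.001, -0.0, 1],[0.005, 0.01, 0.006, 0.0, -0.001, -0.0, 1],[0.008, 0.012, 0.008, 0.0, -0.001, -0.0, 1],[0.01, 0.015, 0.011, 0.0, -0.001, -0.0, 1],
[ 62. 252.] 0.83 r 0.0829 deg 59.6
```

View pics/w3.png

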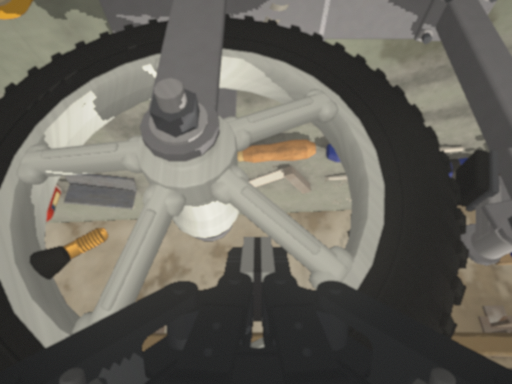

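Valve now at ~60° (foot at (45,262)); spoke contact is ~11.5° ahead of the finger. I'll push a little further.

```bash
python3 -m inch '[[[0.001,0.004,0.002,0,0,0,1],[0.003,0.007,0.004,0,0,0,1],[0.005,0.01,0.006,0,0,0,1],[0.008,0.012,0.008,0,0,0,1],[0.01,0.015,0.011,0,0,0,1],[0.01,0.015,0.011,0,0,0,1],[0.008,0.012,0.009,0,0,0,1],[0.008,0.012,0.009,0,0,0,1]]]'
python3 - <<'E'
from plan import *
now()
im=imaging.camera("wrist");cv2.imwrite("pics/w4.png",im);o=sensors.get_obs()
for d in spotter.look_for("valve","wrist")[:3]:
    v=onplane(d['pixel'],o,p,0);print(np.round(d['pixel']),d['conf'],"r",np.hypot(v[1],v[2]).round(4),"deg",np.degrees(np.arctan2(-v[1],v[2])).round(1))
s,w=tip(-.014,.06,-50,45)
print(to(o['position']+np.array([-.05*np.cos(.1),.005,.0]),Rt(np.radians(50),p[2])))
print(tip(-.055,.06,-50,54)); print(tip(-.055,.06,97,54)); print(tip(-.055,.066,60,54)); print(tip(-.055,.066,0,54))
E
```

```text
clock: 7.7
position: [0.5061, 0.025, 0.2326]
ee_rot: [0.046, 0.923, -0.019, 0.382]
ft_force: [-0.2, -0.5, 0.8]
grip_width: -0.002
grasp_force: 0.0
tip x -0.0137 y 0.0472 z 0.0356  r 0.0591 ang -53.0 tilt 45.0 F [-0.2 -0.5  0.8] j [ 0.58 -0.43 -0.74  2.36 -0.18  0.35  1.39] t 7.7
[ 59. 321.] 0.71 r 0.0835 deg 37.3
(array([ 0.0353, -0.0001, -0.0354]), array([ 0.0003,  0.0865, -0.0005]))
(array([ 0.0243, -0.0015, -0.0311]), array([ 0.0003,  0.1563, -0.0005]))
(array([ 0.0567, -0.107 ,  0.0013]), array([ 0.0003,  0.1563, -0.0005]))
(array([ 0.0282, -0.1046, -0.0272]), array([ 0.0003,  0.1563, -0.0005]))
(array([ 0.0049, -0.0474, -0.0506]), array([ 0.0003,  0.1563, -0.0005]))
```

```bash
python3 -m inch '[[[0.024,-0.002,-0.031,0,0.1,0,1],[0.024,-0.002,-0.031,0,0.156,0,1],[0.024,-0.002,-0.031,0,0.156,0,1],[0.005,-0.047,-0.051,0,0.156,0,1],[0.005,-0.047,-0.051,0,0.156,0,1],[0.028,-0.105,-0.027,0,0.156,0,1],[0.028,-0.105,-0.027,0,0.156,0,1],[0.057,-0.107,0.001,0,0.156,0,1],[0.057,-0.107,0.001,0,0.156,0,1],[0.057,-0.107,0.001,0,0.156,0,1]]]'
python3 - <<'E'
from plan import *
now()
o=sensors.get_obs();im=imaging.camera("wrist");cv2.imwrite("pics/w5.png",im)
for d in spotter.look_for("valve","wrist")[:3]:
    v=onplane(d['pixel'],o,p,0);print(np.round(d['pixel']),d['conf'],"r",np.hypot(v[1],v[2]).round(4),"deg",np.degrees(np.arctan2(-v[1],v[2])).round(1))
print(tip(-.03,.06,97,47));print(tip(-.014,.06,97,47))
E
```

```text
clock: 8.8
position: [0.4556, -0.0771, 0.1908]
ee_rot: [0.048, 0.95, -0.015, 0.308]
ft_force: [0.7, 0.0, 0.0]
grip_width: -0.001
grasp_force: 0.0
tip x -0.0558 y -0.0595 z -0.0080  r 0.0600 ang 97.6 tilt 54.1 F [0.7 0.  0. ] j [ 0.4  -0.38 -0.3   2.41 -0.23  0.48  1.73] t 8.8
(array([-0.0177, -0.0002,  0.0156]), array([-0.    , -0.1207, -0.0002]))
(array([-0.0307, -0.0002,  0.025 ]), array([-0.    , -0.1207, -0.0002]))
```

View pics/w5.png

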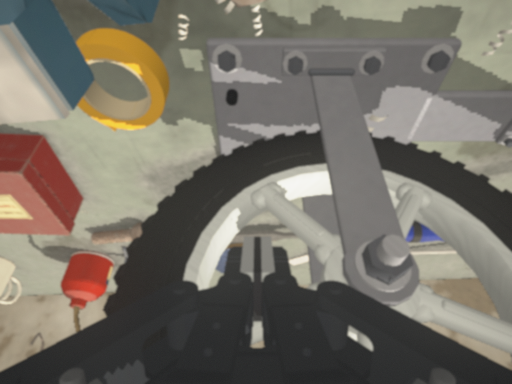

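Finger stands before the window between the 75° spoke (hidden) and the 146° spoke ((265,195)–(330,240)). Insert.

```bash
python3 -m inch '[[[-0.018,0,0.016,0,-0.06,0,1],[-0.018,0,0.016,0,-0.1,0,1],[-0.031,0,0.025,0,-0.1,0,1],[-0.031,0,0.025,0,-0.1,0,1],[-0.031,0,0.025,0,-0.1,0,1]]]'
python3 - <<'E'
from plan import *
now();arc(97,65,8,tilt=47)
E
```

```text
clock: 9.4
position: [0.4943, -0.0816, 0.1884]
ee_rot: [0.047, 0.934, -0.018, 0.355]
ft_force: [-8.3, -2.3, -1.3]
grip_width: -0.002
grasp_force: 1.8
tip x -0.0155 y -0.0601 z -0.0093  r 0.0608 ang 98.8 tilt 48.4 F [-8.3 -2.3 -1.3] j [ 0.57 -0.3  -0.45  2.4  -0.41  0.31  1.91] t 9.4
[-0.005, 0.0, -0.004, -0.001, -0.025, -0.001, 1],[-0.008, 0.0, -0.007, -0.001, -0.025, -0.001, 1],[-0.01, 0.0, -0.01, -0.001, -0.025, -0.001, 1],[-0.013, 0.001, -0.013, -0.001, -0.025, -0.001, 1],[-0.016, 0.002, -0.016, -0.001, -0.025, -0.001, 1],[-0.019, 0.003, -0.019, -0.001, -0.025, -0.001, 1],[-0.021, 0.004, -0.022, -0.001, -0.025, -0.001, 1],[-0.024, 0.006, -0.025, -0.001, -0.025, -0.001, 1],
```

```bash
python3 -m inch '[[[-0.003,0,-0.003,0,0,0,1],[-0.006,0,-0.006,0,0,0,1],[-0.009,0,-0.009,0,0,0,1],[-0.012,0.001,-0.012,0,0,0,1],[-0.015,0.002,-0.015,0,0,0,1],[-0.018,0.003,-0.018,0,0,0,1]]]'
python3 - <<'E'
from plan import *
now();arc(76,50,8,tilt=47);o=sensors.get_obs()
im=imaging.camera("wrist");cv2.imwrite("pics/w6.png",im)
def rep(c,X):print(c,X)
for d in spotter.look_for("valve","wrist")[:3]:
    v=onplane(d['pixel'],o,p,0);print(np.round(d['pixel']),d['conf'],"r",np.hypot(v[1],v[2]).round(4),"deg",np.degrees(np.arctan2(-v[1],v[2])).round(1))
for c in("scene","top"):
    imaging.camera(c)
    print(c,[(np.round(d['pixel']).tolist(),round(d['conf'],2)) for d in spotter.look_for("valve",c)[:2]], proj(c,[Wp(0,.08,a) for a in(0,20,40)]).round(0).tolist())
E
```

```text
clock: 10.0
position: [0.4975, -0.0783, 0.2155]
ee_rot: [0.047, 0.933, -0.018, 0.356]
ft_force: [-1.6, 0.1, -3.0]
grip_width: -0.004
grasp_force: 1.1
tip x -0.0127 y -0.0564 z 0.0178  r 0.0592 ang 72.5 tilt 48.2 F [-1.6  0.1 -3. ] j [ 0.58 -0.35 -0.46  2.37 -0.4   0.38  1.89] t 10.0
[0.001, -0.001, -0.001, -0.0, -0.021, -0.0, 1],[-0.001, 0.0, -0.003, -0.0, -0.021, -0.0, 1],[-0.003, 0.002, -0.006, -0.0, -0.021, -0.0, 1],[-0.005, 0.003, -0.008, -0.0, -0.021, -0.0, 1],[-0.007, 0.005, -0.01, -0.0, -0.021, -0.0, 1],[-0.009, 0.006, -0.012, -0.0, -0.021, -0.0, 1],[-0.011, 0.008, -0.014, -0.0, -0.021, -0.0, 1],[-0.012, 0.01, -0.016, -0.0, -0.021, -0.0, 1],
scene [] [[286.0, 177.0], [295.0, 183.0], [303.0, 190.0]]
top [([200.0, 169.0], 0.51)] [[280.0, 166.0], [289.0, 168.0], [297.0, 171.0]]
```

View pics/w6.png

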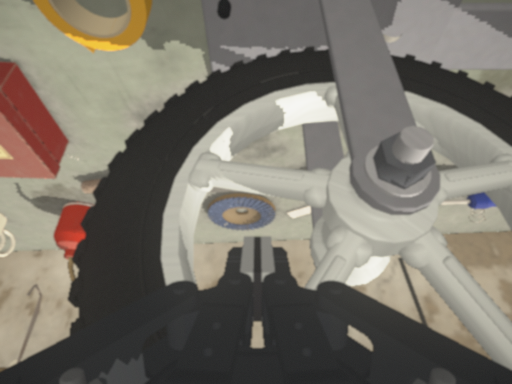

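The next spoke ((212,168)→(320,188)) and left spoke are visible; use them to measure the wheel angle.

Run:
```python
from plan import *
o=sensors.get_obs()
for px,xl in(((212,170),-.017),((270,180),-.025),((500,350),-.02),((455,288),-.028),((325,262),-.03)):
    v=onplane(px,o,p,xl);print(px,"r",np.hypot(v[1],v[2]).round(4),"deg",np.degrees(np.arctan2(-v[1],v[2])).round(1))
v=wproj(Wp(-.073,0,0),o);print(v)
```

```text
(212, 170) r 0.0878 deg 110.0
(270, 180) r 0.0528 deg 109.3
(500, 350) r 0.0757 deg -33.7
(455, 288) r 0.0484 deg -33.9
(325, 262) r 0.04 deg 42.7
[[411.11877709 144.62888353]]
```

```bash
python3 -m inch '[[[-0.001,0.001,-0.001,0,0,0,1],[-0.001,0.001,-0.001,0,0,0,1],[0.003,-0.001,0.004,0,0,0,1],[0.003,-0.001,0.004,0,0,0,1],[0.036,-0.001,-0.026,0,0.08,0,1],[0.036,-0.001,-0.026,0,0.08,0,1],[0.036,-0.001,-0.026,0,0.08,0,1]]]'
python3 - <<'E'
from plan import *
now()
R=Rt(np.radians(52),p[2])
for q in((.41,-.12,.33),(.40,-.02,.36)): print(to(q,R))
E
```

```text
clock: 11.0
position: [0.4536, -0.0751, 0.2109]
ee_rot: [0.047, 0.946, -0.016, 0.319]
ft_force: [0.2, 0.2, -0.2]
grip_width: -0.002
grasp_force: 0.0
tip x -0.0577 y -0.0576 z 0.0124  r 0.0590 ang 77.9 tilt 52.7 F [ 0.2  0.2 -0.2] j [ 0.59 -0.44 -0.44  2.4  -0.4   0.52  1.89] t 11.0
(array([-0.0412, -0.0491, -0.1183]), array([-0.0005, -0.0125, -0.    ]))
(array([-0.0435,  0.0494, -0.1543]), array([-0.0005, -0.0125, -0.    ]))
```

```bash
python3 -m inch '[[[-0.041,-0.049,-0.118,0,-0.013,0,1],[-0.041,-0.049,-0.118,0,-0.013,0,1],[-0.041,-0.049,-0.118,0,-0.013,0,1],[-0.041,-0.049,-0.118,0,-0.013,0,1],[-0.041,-0.049,-0.118,0,-0.013,0,1]]]'
python3 - <<'E'
from plan import *
now();o=sensors.get_obs()
im=imaging.camera("wrist");cv2.imwrite("pics/w7.png",im)
for d in spotter.look_for("valve","wrist")[:3]:
    v=onplane(d['pixel'],o,p,0);print(np.round(d['pixel']),d['conf'],"r",np.hypot(v[1],v[2]).round(4),"deg",np.degrees(np.arctan2(-v[1],v[2])).round(1))
print("axle end exp px",wproj([Wp(-.073,0,0),Wp(0,.094,0),Wp(0,.06,0)],o).round(0))
E
```

```text
clock: 11.5
position: [0.4442, -0.1235, 0.3014]
ee_rot: [0.047, 0.949, -0.005, 0.312]
ft_force: [-0.4, -0.8, -1.0]
grip_width: -0.002
grasp_force: 0.0
tip x -0.0625 y -0.1065 z 0.1027  r 0.1479 ang 46.0 tilt 53.7 F [-0.4 -0.8 -1. ] j [ 0.87 -0.5  -0.43  2.22 -0.56  0.83  2.16] t 11.5
[407. 257.] 0.84 r 0.0766 deg -1.7
axle end exp px [[410. 106.]
 [412. 280.]
 [397. 237.]]
```

View pics/w7.png

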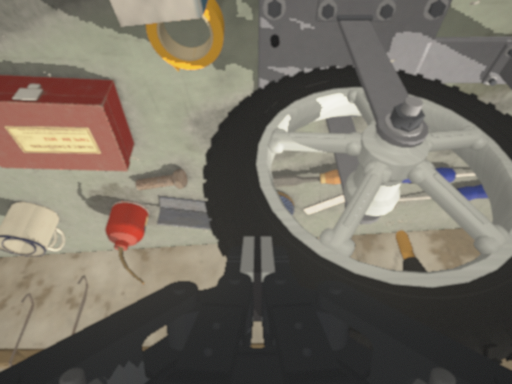

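Valve foot ~(417,271), tip ~(401,234), axle end (410,102): close to top. Fit all the visible points jointly, with wheel pose uncertainty.

Run:
```python
from plan import *
import plan
from scipy.optimize import least_squares
o=sensors.get_obs();im=cv2.imread("pics/w7.png")
# brass/orange stem pixels near the valve
h=cv2.cvtColor(im,cv2.COLOR_BGR2HSV);m=((h[...,0]>8)&(h[...,0]<28)&(h[...,1]>110)&(h[...,2]>80)).astype(np.uint8);m[:225]=0;m[280:]=0;m[:,:385]=0;m[:,430:]=0
ys,xs=np.nonzero(m);print("stem",len(xs),xs.min(),xs.max(),ys.min(),ys.max(),xs.mean(),ys.mean())
obs=[(108,.085,-.0215,280,145),(36,.085,-.0215,338,243),(-36,.085,-.0215,493,238),(36,.045,-.0305,369,190),(-36,.045,-.0305,428,182)]
def f(q,full=False):
    plan.p=np.array([.527+q[0],-.0245+q[1],-.1+q[2]]);d=np.degrees(q[3])
    X=[Wp(xl,r,a+d) for a,r,xl,_,_ in obs]+[Wp(-.073,0,0),Wp(0,.068,d)]
    px=wproj(X,o)-[0,0];px=px+q[4:6]
    t=np.array([b[3:] for b in obs]+[(410,102),(xs.mean(),ys.mean())])
    e=px-t
    if full: print(e.round(1).tolist())
    return np.r_[(e/2).ravel(),q[0]/.004,q[1]/.004,q[2]/.03,q[4]/4,q[5]/4]
r=least_squares(f,np.zeros(6),x_scale=[.01,.01,.05,.05,3,3]);f(r.x,True)
C=np.linalg.inv(r.jac.T@r.jac);print(r.x.round(4),"theta deg",np.degrees(r.x[3]),"+-",np.degrees(C[3,3]**.5),r.cost)
```

```text
stem 300 396 413 231 258 404.23333333333335 244.64666666666668
[[-0.9, -2.2], [2.3, -4.3], [-5.1, -7.6], [-3.2, 0.4], [11.6, 4.5], [-2.8, 4.2], [-1.7, 4.3]]
[-5.0000e-03 -7.0000e-04  1.8100e-02 -3.8000e-02 -1.1865e+00  2.6757e+00] theta deg -2.177899703771397 +- 0.8666423990945676 41.901942445251194
```

```bash
cat >> plan.py <<'E'
def stem(im,o,box,yaws=(-.12,-.1,-.08)):
    h=cv2.cvtColor(im,cv2.COLOR_BGR2HSV);m=((h[...,0]>8)&(h[...,0]<28)&(h[...,1]>110)&(h[...,2]>80)).astype(np.uint8)
    z=np.zeros_like(m);u0,u1,v0,v1=[max(0,int(b)) for b in box];z[v0:v1,u0:u1]=m[v0:v1,u0:u1]
    n,l,st,_=cv2.connectedComponentsWithStats(z);i=1+st[1:,4].argmax();ys,xs=np.nonzero(l==i)
    c=np.array([xs.mean(),ys.mean()]);d=np.linalg.svd(np.stack([xs,ys],1)-c,full_matrices=False)[2][0]
    print("stem",st[i].tolist(),c.round(1))
    for yw in yaws:
        q=[p[0],p[1],yw];P=[onplane(c+k*d,o,q,0) for k in(-12,0,12)];e=np.array(P[2])-P[0];e*=np.sign(e[2])
        print(" yaw",yw,"centroid y %.4f z %.4f"%P[1][1:],"ang %.2f"%np.degrees(np.arctan2(-P[1][1],P[1][2])),"dir ang %.2f"%np.degrees(np.arctan2(-e[1],e[2])))
E
python3 - <<'E'
from plan import *
o=sensors.get_obs();im=cv2.imread("pics/w7.png");stem(im,o,(385,430,225,280))
R=Rt(np.radians(53),p[2])
print(to((.44,.03,.335),R)); print(to((.43,-.02,.335),R))
E
```

```text
stem [396, 231, 18, 28, 300] [404.2 244.6]
 yaw -0.12 centroid y 0.0050 z 0.0639 ang -4.48 dir ang -0.47
 yaw -0.1 centroid y 0.0050 z 0.0640 ang -4.43 dir ang -0.46
 yaw -0.08 centroid y 0.0049 z 0.0640 ang -4.38 dir ang -0.46
(array([-0.005 ,  0.1523, -0.0364]), array([ 0.0204, -0.0144, -0.006 ]))
(array([-0.0013,  0.1016, -0.0404]), array([ 0.0204, -0.0144, -0.006 ]))
```

```bash
python3 -m inch '[[[-0.005,0.152,-0.036,0.02,-0.014,-0.006,1],[-0.005,0.152,-0.036,0.02,-0.014,-0.006,1],[-0.005,0.152,-0.036,0.02,-0.014,-0.006,1],[-0.005,0.152,-0.036,0.02,-0.014,-0.006,1],[-0.005,0.152,-0.036,0.02,-0.014,-0.006,1],[-0.005,0.152,-0.036,0.02,-0.014,-0.006,1]]]'
python3 - <<'E'
from plan import *
now();o=sensors.get_obs()
im=imaging.camera("wrist");cv2.imwrite("pics/w8.png",im)
print(wproj([Wp(-.073,0,0),Wp(0,.094,0),Wp(0,.06,0)],o).round(0).tolist())
for d in spotter.look_for("valve","wrist")[:2]:
    u,v=d['pixel'];print(u,v,d['conf']);stem(im,o,(u-35,u+35,v-40,v+30))
    break
# axle nut search: sizes
E
```

```text
clock: 12.2
position: [0.4592, 0.0084, 0.3205]
ee_rot: [0.044, 0.951, -0.015, 0.306]
ft_force: [-1.2, -0.6, 0.3]
grip_width: -0.004
grasp_force: 0.0
tip x -0.0609 y 0.0260 z 0.1217  r 0.1245 ang -12.0 tilt 54.3 F [-1.2 -0.6  0.3] j [-0.09 -0.5  -0.12  2.21  0.16  0.84  1.19] t 12.2
[[221.0, 90.0], [220.0, 257.0], [224.0, 217.0]]
220.5 231.3 0.95
stem [218, 211, 11, 25, 224] [223.4 223.1]
 yaw -0.12 centroid y 0.0003 z 0.0653 ang -0.23 dir ang -1.67
 yaw -0.1 centroid y 0.0003 z 0.0653 ang -0.23 dir ang -1.68
 yaw -0.08 centroid y 0.0003 z 0.0653 ang -0.23 dir ang -1.68
```

Run:
```python
from plan import *
o8=sensors.get_obs()
o7=dict(position=np.array([0.4442,-0.1235,0.3014]),ee_rot=np.array([0.047,0.949,-0.005,0.312]))
o7['ee_rot']/=np.linalg.norm(o7['ee_rot'])
a=cv2.imread("pics/w7.png");b=cv2.imread("pics/w8.png")
def tr(px7,px8):
    A=np.zeros((3,3));v=np.zeros(3);L=[]
    for px,o in((px7,o7),(px8,o8)):
        s,d=wray(px,o);d/=np.linalg.norm(d);M=np.eye(3)-np.outer(d,d);A+=M;v+=M@s
    X=np.linalg.solve(A,v);e=wproj(X,o7)[0]-px7
    w=X-[p[0],p[1],.185];c,s=np.cos(p[2]),np.sin(p[2])
    return X.round(4),"local",np.round([w[0]*c+w[1]*s,-w[0]*s+w[1]*c,w[2]],4),"res",e.round(1)
print("stem",*tr((404.2,244.6),(223.4,223.1)))
for n,(u,v),w in(("axle",(410,102),12),("axle",(410,104),18),("hubcorner",(408,125),16),("bolt",(386,11),9),("spoke108rim",(278,148),14),("spoke-36rim",(493,238),14),("sp36rim",(338,243),12)):
    if v-w<0: w=v
    t=a[v-w:v+w+1,u-w:min(u+w+1,512)];m=cv2.matchTemplate(b,t,cv2.TM_CCOEFF_NORMED)
    _,s,_,l=cv2.minMaxLoc(m);q=(l[0]+w,l[1]+w);print(n,q,round(s,2),*tr((u,v),q))
```

```text
stem [ 0.53   -0.0196  0.2495] local [0.0025 0.0051 0.0645] res [ 0.1 -0.8]
axle (249, 85) 0.87 [0.4808 0.0035 0.1438] local [-0.0488  0.0232 -0.0412] res [ 0.7 -2.4]
axle (248, 87) 0.79 [0.4809 0.0027 0.1463] local [-0.0486  0.0224 -0.0387] res [ 0.6 -2.3]
hubcorner (249, 117) 0.67 [0.4991 0.0022 0.1568] local [-0.0304  0.0238 -0.0282] res [-0.5  2.5]
bolt (439, 173) 0.84 [ 0.2364 -0.1036  0.4768] local [-0.2813 -0.1078  0.2918] res [-138.6   75.7]
spoke108rim (151, 340) 0.74 [ 0.3927 -0.0625  0.3325] local [-0.1298 -0.0512  0.1475] res [207.9 138.2]
spoke-36rim (295, 217) 0.86 [0.517  0.0352 0.2554] local [-0.016   0.0584  0.0704] res [ 0.1 -0.6]
sp36rim (144, 219) 0.78 [ 0.5073 -0.0727  0.2573] local [-0.0148 -0.0499  0.0723] res [ 0.  -0.1]
```

The poses were read after the arm had drifted on; redo with the poses printed at the moment of each picture, and take a fresh settled view.

Run:
```python
from plan import *
o7=dict(position=np.array([0.4442,-0.1235,0.3014]),ee_rot=np.array([0.047,0.949,-0.005,0.312]))
o8=dict(position=np.array([0.4592,0.0084,0.3205]),ee_rot=np.array([0.044,0.951,-0.015,0.306]))
for o in(o7,o8):o['ee_rot']/=np.linalg.norm(o['ee_rot'])
stem(cv2.imread("pics/w7.png"),o7,(385,430,225,280),(-.1,));stem(cv2.imread("pics/w8.png"),o8,(190,250,195,260),(-.1,))
now()
a=sensors.get_obs();im=imaging.camera("wrist");b=sensors.get_obs();print(a['position']-b['position'],np.abs(a['joint_velocities']).max())
cv2.imwrite("pics/w9.png",im);print(wproj([Wp(-.073,0,0),Wp(0,.07,0)],a).round(0).tolist())
d=spotter.look_for("valve","wrist")[0];u,v=d['pixel'];stem(im,a,(u-35,u+35,v-40,v+30),(-.1,))
t=cv2.imread("pics/w7.png")
for w in(11,14,18):
    m=cv2.matchTemplate(im,t[103-w:104+w,410-w:411+w],cv2.TM_CCOEFF_NORMED);_,s,_,l=cv2.minMaxLoc(m);print((l[0]+w,l[1]+w),round(s,2))
np.savez("o9.npz",position=a['position'],ee_rot=a['ee_rot'])
```

```text
stem [396, 231, 18, 28, 300] [404.2 244.6]
 yaw -0.1 centroid y 0.0035 z 0.0665 ang -3.05 dir ang -0.56
stem [218, 211, 11, 25, 224] [223.4 223.1]
 yaw -0.1 centroid y 0.0004 z 0.0652 ang -0.35 dir ang -1.65
tip x -0.0613 y 0.0306 z 0.1220  r 0.1258 ang -14.1 tilt 54.3 F [-0.5  0.2 -0.5] j [-0.09 -0.5  -0.13  2.21  0.16  0.84  1.19] t 12.3
[0.00017703 0.0024234  0.00042859] 0.16686804377149655
[[215.0, 90.0], [216.0, 228.0]]
stem [212, 211, 10, 25, 220] [216.5 223. ]
 yaw -0.1 centroid y 0.0001 z 0.0654 ang -0.12 dir ang -2.43
(243, 86) 0.84
(243, 86) 0.81
(242, 86) 0.8
```

Run:
```python
from plan import *
o=sensors.get_obs();print(o['position'])
print(to((.43,.20,.36),Rt(np.radians(72),0.1),o));print(to((.551,.235,.31),Rt(np.radians(90),0.1),o))
```

```text
[0.45884616 0.00833183 0.32021159]
(array([ 0.014 ,  0.1882, -0.0595]), array([-0.0883,  0.3067, -0.1698]))
(array([-0.0523,  0.2341,  0.0494]), array([-0.0614,  0.6199, -0.1838]))
```

```bash
python3 -m inch '[[[0.014,0.188,-0.06,-0.088,0.307,-0.17,1],[0.014,0.188,-0.06,-0.088,0.307,-0.17,1],[0.014,0.188,-0.06,-0.088,0.307,-0.17,1],[0.014,0.188,-0.06,-0.088,0.307,-0.17,1],[0.014,0.188,-0.06,-0.088,0.307,-0.17,1],[-0.052,0.234,0.049,-0.061,0.62,-0.184,1],[-0.052,0.234,0.049,-0.061,0.62,-0.184,1],[-0.052,0.234,0.049,-0.061,0.62,-0.184,1],[-0.052,0.234,0.049,-0.061,0.62,-0.184,1],[-0.052,0.234,0.049,-0.061,0.62,-0.184,1]]]'
python3 - <<'E'
from plan import *
now();o=sensors.get_obs()
print(to((.551,.235,.31),Rt(np.radians(90),0.1),o))
for c in("scene","top"):
    im=imaging.camera(c);cv2.imwrite(f"pics/{c}9.png",im)
    h=cv2.cvtColor(im,cv2.COLOR_BGR2HSV);u,v=proj(c,Wp(0,.07,0))[0].astype(int)
    m=((h[...,0]>8)&(h[...,0]<28)&(h[...,1]>90)&(h[...,2]>70)).astype(np.uint8);z=0*m;z[v-18:v+18,u-18:u+18]=m[v-18:v+18,u-18:u+18]
    n,l,st,ce=cv2.connectedComponentsWithStats(z);print(c,(u,v),[(st[i].tolist(),ce[i].round(1).tolist()) for i in range(1,n) if st[i,4]>3])
    for L in("valve","brake_pad","wheel"):print(L,[(np.round(d['pixel'],1).tolist(),round(d['conf'],2)) for d in spotter.look_for(L,c)[:2]])
    print(proj(c,[Wp(0,.075,a) for a in(-10,-5,0,5,10)]).round(1).tolist())
E
```

```text
clock: 13.4
position: [0.5543, 0.2294, 0.3058]
ee_rot: [-0.045, 0.999, -0.001, -0.003]
ft_force: [-0.5, -0.1, 1.2]
grip_width: 0.0
grasp_force: 0.0
tip x 0.0017 y 0.2553 z 0.1038  r 0.2756 ang -67.9 tilt 89.6 F [-0.5 -0.1  1.2] j [-0.24  0.27 -0.28  1.42  0.08  1.46  1.14] t 13.4
(array([ 0.0028,  0.0059, -0.0042]), array([-0.0015, -0.0069, -0.0102]))
scene (np.int64(286), np.int64(179)) [([281, 178, 7, 5, 19], [284.1, 180.1])]
valve []
brake_pad [([214.1, 153.7], 0.65)]
wheel [([287.4, 194.1], 0.83), ([273.9, 270.9], 0.23)]
[[281.9, 176.4], [284.0, 177.3], [286.1, 178.3], [288.3, 179.4], [290.4, 180.7]]
top (np.int64(279), np.int64(168)) []
valve []
brake_pad [([197.2, 166.1], 0.63), ([224.2, 174.5], 0.56)]
wheel [([308.0, 170.1], 0.74)]
[[275.1, 166.9], [277.4, 166.9], [279.7, 167.1], [282.0, 167.3], [284.2, 167.6]]
```

Run:
```python
from plan import *
import plan
from scipy.optimize import least_squares
mk=lambda P,Q:dict(position=np.array(P),ee_rot=np.array(Q)/np.linalg.norm(Q))
o7=mk([0.4442,-0.1235,0.3014],[0.047,0.949,-0.005,0.312]);o8=mk([0.4592,0.0084,0.3205],[0.044,0.951,-0.015,0.306])
obs=[(108,.085,-.0215,280,145),(36,.085,-.0215,338,243),(-36,.085,-.0215,493,238),(36,.045,-.0305,369,190),(-36,.045,-.0305,428,182)]
def f(q,full=False):
    plan.p=np.array([.527+q[0],-.0245+q[1],-.1+q[2]]);d=np.degrees(q[3])
    X=[Wp(xl,r,a+d) for a,r,xl,_,_ in obs]+[Wp(-.073,0,0),Wp(0,q[8],d),Wp(0,.094,d)]
    e=wproj(X,o7)+q[4:6]-np.array([b[3:] for b in obs]+[(410,102),(404.2,244.6),(419,274)])
    e2=wproj([Wp(0,q[8],d)],o8)+q[6:8]-[(223.4,223.1)]
    if full: print(e.round(1).tolist(),e2.round(1))
    return np.r_[(e/2).ravel(),(e2/2).ravel(),q[0]/.005,q[1]/.004,q[2]/.03,q[4:8]/4,(q[8]-.07)/.004]
for loss in("linear","soft_l1"):
    r=least_squares(f,np.r_[np.zeros(8),.07],x_scale=[.01,.01,.05,.05,3,3,3,3,.01],loss=loss);f(r.x,True)
    C=np.linalg.inv(r.jac.T@r.jac);print(r.x.round(4),"theta",np.degrees(r.x[3]).round(2),"+-",np.degrees(C[3,3]**.5).round(2))
```

```text
[[-0.3, -1.9], [3.7, -5.1], [-5.3, -9.7], [-2.5, -0.2], [11.5, 3.3], [-3.0, 3.9], [-1.6, 1.4], [-2.3, 7.5]] [[ 0.3 -0.1]]
[-3.5000e-03 -1.1000e-03  2.0700e-02 -4.7300e-02 -8.5240e-01  3.3791e+00
 -1.1407e+00  5.3140e-01  6.6800e-02] theta -2.71 +- 0.81
[[0.3, -2.0], [5.3, -5.4], [-3.4, -11.3], [-1.3, -0.9], [12.9, 1.9], [-2.4, 2.6], [0.3, 0.6], [-0.1, 6.6]] [[ 0.4 -0.2]]
[-4.2000e-03 -1.0000e-03  2.6900e-02 -5.3300e-02  2.9700e-02  3.0308e+00
 -1.5176e+00  9.1300e-01  6.6900e-02] theta -3.05 +- 1.29
```

```bash
cat > sp.py <<'E'
from plan import *
import plan
mk=lambda P,Q:dict(position=np.array(P),ee_rot=np.array(Q)/np.linalg.norm(Q))
z9=np.load("o9.npz")
views={"s":("scene",None),"t":("top",None),"scene9":("scene",None),"w2":("w",mk([0.4956,-0.0705,0.2332],[0.047,0.923,-0.019,0.381])),"w3":("w",mk([0.5042,0.0136,0.2442],[0.046,0.923,-0.019,0.382])),"w7":("w",mk([0.4442,-0.1235,0.3014],[0.047,0.949,-0.005,0.312])),"w8":("w",mk([0.4592,0.0084,0.3205],[0.044,0.951,-0.015,0.306])),"w9":("w",mk(z9['position'],z9['ee_rot']))}
rs=np.linspace(.05,.086,10);hw=.0065
def pts(th,off):  # sample strip: lateral offsets (m)
    out=[]
    for k in range(5):
        a=np.radians(36+72*k+th)
        for r in rs:
            xl=-.027+(r-.06)*.22+.001
            y=-r*np.sin(a)-off*np.cos(a);z=r*np.cos(a)-off*np.sin(a)
            out.append((xl,y,z+.185))
    l=np.array(out);c,s=np.cos(plan.p[2]),np.sin(plan.p[2])
    return l@np.array([[c,-s,0],[s,c,0],[0,0,1]]).T+[plan.p[0],plan.p[1],0]
def score(im,c,o,th):
    S=0
    def samp(off):
        X=pts(th,off);q=(wproj(X,o) if o is not None else proj(c,X)).astype(np.float32)
        ok=(q[:,0]>2)&(q[:,0]<509)&(q[:,1]>2)&(q[:,1]<(230 if o is not None else 380))
        return cv2.remap(im,q[:,None,:],None,cv2.INTER_LINEAR)[:,0].astype(float),ok
    (a,oa),(b,ob),(d,od),(e,oe),(f,of)=[samp(x) for x in(-.003,.003,-.0105,.0105,0)]
    ok=oa&ob&od&oe
    G=lambda u,v:np.minimum(np.linalg.norm(u-v,axis=1),40)
    g=G(a,d)+G(b,e)-G(a,f)-G(b,f)
    return g[ok].mean() if ok.sum()>8 else 0
for n,(c,o) in views.items():
    im=cv2.cvtColor(cv2.GaussianBlur(cv2.imread(f"pics/{n}.png"),(3,3),0),cv2.COLOR_BGR2LAB)
    best=[]
    for dx in np.arange(-.012,.0121,.004):
        for dy in np.arange(-.006,.0061,.002):
          for dz in (-.003,0,.003):
            plan.p=np.array([.527+dx,-.0245+dy,-.1])
            for th in np.arange(-36,36,1.): pass
            T=np.arange(-36,36,1.);sc=[score(im,c,o,t) for t in T] if dz==0 else [0]
            if dz==0: i=int(np.argmax(sc));best.append((sc[i],T[i],round(dx,3),round(dy,3)))
    best.sort(reverse=True);B=best[:8];print(n,[tuple(np.round(b,3)) for b in best[:3]],"mean th",np.mean([b[1] for b in B]),"dx,dy",np.mean([b[2:] for b in B],0).round(4))
E
time python3 sp.py
```

```text
s [(np.float64(29.008), np.float64(-9.0), np.float64(0.0), np.float64(0.0)), (np.float64(27.984), np.float64(-9.0), np.float64(0.0), np.float64(-0.002)), (np.float64(25.546), np.float64(-20.0), np.float64(-0.004), np.float64(0.006))] mean th -12.125 dx,dy [-0.0005  0.0012]
t [(np.float64(26.996), np.float64(-19.0), np.float64(0.0), np.float64(-0.006)), (np.float64(26.53), np.float64(-23.0), np.float64(-0.004), np.float64(-0.004)), (np.float64(26.45), np.float64(-23.0), np.float64(-0.004), np.float64(-0.002))] mean th -19.25 dx,dy [-0.0035 -0.0018]
scene9 [(np.float64(25.706), np.float64(-7.0), np.float64(-0.008), np.float64(-0.002)), (np.float64(25.167), np.float64(2.0), np.float64(0.004), np.float64(0.006)), (np.float64(25.046), np.float64(-1.0), np.float64(-0.004), np.float64(0.006))] mean th -3.125 dx,dy [-0.003  0.002]Traceback (most recent call last):
  File "sp.py", line 36, in <module>
    T=np.arange(-36,36,1.);sc=[score(im,c,o,t) for t in T] if dz==0 else [0]
                               ~~~~~^^^^^^^^^^
  File "sp.py", line 23, in score
    (a,oa),(b,ob),(d,od),(e,oe),(f,of)=[samp(x) for x in(-.003,.003,-.0105,.0105,0)]
                                        ~~~~^^^
  File "sp.py", line 20, in samp
    X=pts(th,off);q=(wproj(X,o) if o is not None else proj(c,X)).astype(np.float32)
                     ~~~~~^^^^^
  File "plan.py", line 15, in wproj
    k=imaging.calibration("wrist");T=np.linalg.inv(np.array(k['tool_from_camera']));C=Ro.from_quat(o['ee_rot'])
ValueError: time passes only in moves, steps and waits

real	0m41.642s
user	0m38.005s
sys	0m0.539s
```

```bash
sed -i 's/^def wray/import functools\n@functools.cache\ndef WK(): return imaging.calibration("wrist")\ndef wray/; s/k=imaging.calibration("wrist")/k=WK()/' plan.py
python3 - <<'E'
s=open('sp.py').read().split("for n,(c,o) in views")[0]
s+='''
for n in("w2","w3","w7","w8","w9"):
    c,o=views[n];im=cv2.cvtColor(cv2.GaussianBlur(cv2.imread(f"pics/{n}.png"),(3,3),0),cv2.COLOR_BGR2LAB);best=[]
    for dx in np.arange(-.012,.0121,.004):
        for dy in np.arange(-.008,.0081,.002):
            plan.p=np.array([.527+dx,-.0245+dy,-.1])
            T=np.arange(-30,30,1.);sc=[score(im,c,o,t) for t in T];i=int(np.argmax(sc));best.append((sc[i],T[i],round(dx,3),round(dy,3)))
    best.sort(reverse=True);B=best[:6];print(n,[tuple(float(round(x,3)) for x in b) for b in best[:3]],"mean th",np.mean([b[1] for b in B]),"dx,dy",np.mean([b[2:] for b in B],0).round(4))
'''
open('sp2.py','w').write(s)
E
python3 sp2.py
```

```text
w2 [(50.737, -11.0, 0.0, 0.002), (48.827, -11.0, 0.0, 0.0), (48.739, -11.0, 0.0, -0.002)] mean th -9.166666666666666 dx,dy [0.0027 0.    ]
w3 [(37.701, -15.0, 0.0, -0.006), (35.051, -15.0, 0.0, -0.004), (34.746, -14.0, 0.0, -0.008)] mean th -10.5 dx,dy [-0.0013 -0.0013]
w7 [(38.079, -11.0, 0.012, 0.002), (37.77, -11.0, 0.012, 0.004), (36.211, 1.0, -0.004, -0.008)] mean th -4.5 dx,dy [ 0.004 -0.001]
w8 [(44.038, 3.0, 0.0, 0.004), (43.039, 1.0, -0.004, 0.004), (41.575, 2.0, 0.0, 0.002)] mean th 1.3333333333333333 dx,dy [-0.002   0.0033]
w9 [(43.64, 2.0, 0.0, 0.002), (42.805, 2.0, 0.0, 0.004), (39.918, 1.0, -0.004, 0.004)] mean th 1.6666666666666667 dx,dy [-0.0013  0.003 ]
```

The image fits agree that the valve is within about ±2° of top. Now the brake: lower closed fingertips onto the pad.

```bash
python3 -m inch '[[[0.003,0.006,0.01,0,0,0,1],[0.003,0.006,0.02,0,0,0,1],[0.003,0.006,0.03,0,0,0,1],[0.003,0.006,0.036,0,0,0,1],[0.003,0.006,0.042,0,0,0,1],[0.003,0.006,0.046,0,0,0,1],[0.003,0.006,0.05,0,0,0,1],[0.003,0.006,0.054,0,0,0,1],[0.003,0.006,0.058,0,0,0,1],[0.003,0.006,0.062,0,0,0,1]]]'; python3 -c "
from plan import *
now()"
```

```text
clock: 14.8
position: [0.5485, 0.2384, 0.2493]
ee_rot: [-0.047, 0.999, 0.0, 0.001]
ft_force: [0.3, 1.5, 2.9]
grip_width: 0.001
grasp_force: 1.3
tip x -0.0049 y 0.2637 z 0.0473  r 0.2679 ang -79.8 tilt 89.9 F [0.3 1.5 2.9] j [-0.25  0.29 -0.29  1.52  0.08  1.34  1.12] t 14.8
```

```bash
python3 -m inch '[[[0,0,0.003,0,0,0,1],[0,0,0.006,0,0,0,1],[0,0,0.009,0,0,0,1],[0,0,0.012,0,0,0,1],[0,0,0.015,0,0,0,1],[0,0,0.017,0,0,0,1],[0,0,0.019,0,0,0,1],[0,0,0.021,0,0,0,1]]]'; python3 -c "
from plan import *
now()"
```

```text
clock: 15.6
position: [0.5483, 0.2377, 0.2279]
ee_rot: [-0.047, 0.999, -0.0, 0.0]
ft_force: [0.4, 1.3, 4.8]
grip_width: 0.002
grasp_force: 2.7
tip x -0.0050 y 0.2630 z 0.0259  r 0.2643 ang -84.4 tilt 89.9 F [0.4 1.3 4.8] j [-0.25  0.3  -0.29  1.55  0.09  1.3   1.11] t 15.6
```

```bash
for i in 1; do python3 -m inch '[[[0,0,0.002,0,0,0,1],[0,0,0.003,0,0,0,1],[0,0,0.004,0,0,0,1],[0,0,0.005,0,0,0,1],[0,0,0.006,0,0,0,1]]]'; done
```

```text
clock: 16.1
position: [0.5486, 0.2379, 0.2252]
ee_rot: [-0.047, 0.999, -0.0, 0.001]
ft_force: [-8.9, -3.0, 28.5]
grip_width: 0.004
grasp_force: 13.4
```

```bash
python3 -m inch '[[[0,0,0.001,0,0,0,1],[0,0,0.002,0,0,0,1],[0,0,0.003,0,0,0,1],[0,0,0.003,0,0,0,1]]]'
```

```text
clock: 16.5
position: [0.5487, 0.2379, 0.2244]
ee_rot: [-0.047, 0.999, -0.0, 0.002]
ft_force: [-13.5, -5.1, 39.3]
grip_width: 0.004
grasp_force: 18.2
```

End stop reached at tip z ≈ 0.207 (expected 0.208), force rising. Lift off and check.

```bash
python3 -m inch '[[[0,0,-0.01,0,0,0,1],[0,0,-0.03,0,0,0,1],[0,0,-0.07,0,0,0,1],[0,0,-0.1,0,0,0,1],[0.05,0.05,-0.12,0,0,0,1],[0.1,0.1,-0.12,0,0,0,1],[0.1,0.15,-0.12,0,0,0,1],[0.1,0.15,-0.12,0,0,0,1],[0.1,0.15,-0.12,0,0,0,1]]]'
python3 - <<'E'
from plan import *
now()
for c,a in(("scene","pics/scene9.png"),("top","pics/t.png")):
    im=imaging.camera(c);cv2.imwrite(f"pics/{c}10.png",im);A=cv2.imread(a)
    for L in("valve","brake_pad","glue_bottle","hex_nut","tape_roll"):print(c,L,[(np.round(d['pixel'],1).tolist(),round(d['conf'],2)) for d in spotter.look_for(L,c)[:2]])
    if c=="scene":
        b=(slice(150,240),slice(255,335));print("wheel change scene9->now",np.abs(im[b].astype(int)-A[b]).mean())
E
```

```text
clock: 17.4
position: [0.4305, 0.3823, 0.3385]
ee_rot: [-0.051, 0.999, 0.0, -0.001]
ft_force: [-0.4, 0.2, 0.1]
grip_width: 0.001
grasp_force: 0.0
tip x -0.1367 y 0.3951 z 0.1365  r 0.4180 ang -70.9 tilt 89.9 F [-0.4  0.2  0.1] j [-0.46  0.22 -0.41  1.43  0.09  1.51  0.8 ] t 17.4
scene valve []
scene brake_pad [([216.5, 156.8], 0.87)]
scene glue_bottle [([189.5, 195.1], 0.69)]
scene hex_nut [([276.1, 272.8], 0.47)]
scene tape_roll [([327.1, 262.7], 0.58)]
wheel change scene9->now 1.2468055555555555
top valve [([180.5, 216.7], 0.45)]
top brake_pad []
top glue_bottle [([183.6, 215.1], 0.53)]
top hex_nut []
top tape_roll [([333.9, 220.4], 0.63)]
```

```bash
python3 -c "
from workcell import order
print(order.hand_in())"
```

```text
the job is handed in; nothing more can be done
None
```

I turned the wheel until the valve stem was at the top (my measurements put it within about ±3° of straight up), pushed the brake lever down to its stop, and handed the job in with the arm clear of everything at about 18 s. The object positions I could still read had not shifted noticeably, but I did not check the wrench again.

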